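# Switch the ball-sorting chute to its other tray

## Robot

A 6-joint arm with a two-finger parallel gripper is mounted at the origin on the work surface. World frame = base frame: x ahead of the robot, y to its left, z up, the work surface at z = 0. Lengths are in mm, angles in rad, forces in N, time in s.
With the tool pointing down it reaches from about 300 to 775 mm from the base axis. Payload 14.6 kg.
Tool frame: the origin (TCP) lies at the very end of the fingers, on their centre line; the grasp point (between the pads) lies 19 mm behind it; z points along the fingers, y is the line along which they close (so a half turn about z gives the same grasp; the last joint's range is limited). The gripper opens to 94 mm and grips with 3 to 60 N. Pads are 16 mm wide; open, the fingers measure 119 mm over their backs; the gripper's body (75 mm by 177 mm) begins 78 mm behind the grasp point.
Start: joints at [1.086, 0.3, 1.521, -0, 1.321, -0.067], TCP at [223.159, 502.682, 173.246] pointing down, gripper open.
Joint ranges: [-3.03, 3.03], [-0.79, 2.21], [0.23, 2.52], [-1.04, 4.18], [0, 3.07], [-2.55, 2.55]. Speed limits (rad/s): [2.22, 2.22, 2.57, 3.14, 3.14, 3.14].

## Interface

Orientations are given as [roll, pitch, yaw] about the fixed x, y, z axes, in that order (R = Rz(yaw) Ry(pitch) Rx(roll)).
In Python, from cell import manip, eyes, ticket gives the robot as it stands. The module is installed in compiled form; this text tells all that it offers.
- The arm moves only by the tool arm_command, never from a script. Its argument "plan" is a list of rows, each a list of 5 numbers: the opening, from -1 (shut) to 1 (fully open), then the shift along the tool's x, y, z in m, then the turn about the tool's z in rad. In form: [[jaw, dx, dy, dz, roll], ...]. A call has 1 to 20 rows; each row shifts and turns the commanded pose from where the row before left it, along the tool's axes as they then stand; what a row does not reach is not made up. A row lasts 1/8 s, in which the tool goes at most 62.5 mm and 10.7 degrees, less where a joint would pass 70% of its speed; a pose out of reach is approached as far as the arm can. A call is refused whole if a number of a shift passes 0.0625 or a number of a turn 0.188, either way. A call with a gripper value outside its range is refused whole. The fingers move at their own pace and stop on an object; "newtons" is the grip in N (left out, the last holds). Time passes only in rows, so rows that do not move let the fingers close. It gives the time, the measured TCP pose, the force, the opening and the grip force at its end, in the units of the state.
- manip.read_state(): the state, without advancing time (a new reading comes with each control period).
- eyes.camera(name): name is "scene" or "top" or "wrist"; returns a dict with "img" (400x640x3 uint8, blue, green, red), "z_map" (400x640 float32, mm along the optical axis (not along the pixel's ray), 0 where there is no reading), "fx", "fy", "cx", "cy" (pixels), "dist" ([k1, k2, p1, p2, k3] as OpenCV has them; the pictures are not rectified), "eye" and "orientation" of the camera in the world. Camera axes: x right, y down, z forward; pixel columns grow to the right and rows downward; lengths in mm; the calibration is good to about 2 mm. A picture is of the moment at which its call begins.
- ticket.sign_off(): hands the job in; it is judged then, once.
The state is a dict: "clock": time; "joints": joint angles; "qd": joint speeds; "effort": joint torques, N m; "eef_pos": TCP position; "eef_rot": TCP orientation; "wrist_force": force on the tool from outside, world axes, zero at the start; "moment": the same for the moment, N m; "finger_gap": finger opening in mm; "finger_force": force on a finger pad.
Only numpy, scipy, OpenCV 4.12 (cv2) and the standard library are available. Lean on these libraries where they do the work, as an engineer would, in place of code of your own. Each camera call takes 0.05 s, during which the arm holds its last target. There are 200 camera calls.

## Task

The sorting chute's rocking diverter is tipped towards one tray. With the fingertips, press down its raised end so that it rocks over its pivot and rests on its other side, then push the slide gate's knob all the way in, so that all six waiting bearing balls run down the other chute into the other tray. Do not touch the balls themselves, and leave the can, carton, socket and spanner where they are.

Things in the scene. Friction and masses are not known exactly. Their poses are not given: they have to be found in the camera images.
- chute: bench-top sorting chute, fixed to the bench (up to 265 mm high); origin on the bench (z = 0) under the diverter's pivot. Its y runs along the diverter and the run-out chutes (+y = left, -y = right seen from the robot); its x points away from the robot, up the infeed track, which slopes down 10 degrees towards the robot to an open-ended hood (top 220 mm above the bench) over the diverter's middle
- diverter (a joint): tilt of the diverter, an aluminium U-trough 290 mm long, 36 mm wide, that rocks like a seesaw on an axle 120 mm above the bench along the chute's x. 0 level; positive = left (+y) end up, balls run to the right tray; negative = the reverse. Stops at +0.24 and -0.24 rad. A round tumbler weight over the axle holds it on either stop and tips it over by itself once past level; pressing takes under 3 N
- plate_left (a point): centre of the top face of the black rubber-faced press plate (46 x 45 mm, 4 mm thick, the 45 mm along the trough) on the robot's side of the diverter's left (+y) end. Moves with the diverter: in its frame 41 mm towards the robot from the trough's centre line, 122 mm along it from the pivot, 42 mm above the pivot; so 190 mm above the bench when this end is up, 132 mm when down. Nothing above it
- plate_right (a point): centre of the top face of the black rubber-faced press plate (46 x 45 mm, 4 mm thick, the 45 mm along the trough) on the robot's side of the diverter's right (-y) end. Moves with the diverter: in its frame 41 mm towards the robot from the trough's centre line, 122 mm along it from the pivot, 42 mm above the pivot; so 190 mm above the bench when this end is up, 132 mm when down. Nothing above it
- gate (a joint): travel of the slide gate, m: a steel blade with a window, across the infeed track 85 mm behind the pivot. About 0 (up to 0.004) = shut, the solid part holds the balls back; pushed in towards the chute's -y; 0.033 = fully in on its stop, the balls pass through the window. Stays where it is left; pushing takes about 3 N
- gate_knob (a point): centre of the outer end face of the gate's black knob (26 mm diameter, 14 mm long, axis along the chute's y) on the +y side of the infeed track: 82 mm from the track's centre line when shut, 209 mm above the bench. Free space beside and above it; the track's walls there are 225 mm above the bench
- ball1_center (a point): first of six identical oiled steel bearing balls, 20 mm diameter, 33 g, waiting in single file on the sloping infeed track behind the shut gate (nearest the gate); the point is the ball's centre
- ball2_center (a point): second of six identical oiled steel bearing balls, 20 mm diameter, 33 g, waiting in single file on the sloping infeed track behind the shut gate (number 2 from the gate); the point is the ball's centre
- ball3_center (a point): third of six identical oiled steel bearing balls, 20 mm diameter, 33 g, waiting in single file on the sloping infeed track behind the shut gate (number 3 from the gate); the point is the ball's centre
- ball4_center (a point): fourth of six identical oiled steel bearing balls, 20 mm diameter, 33 g, waiting in single file on the sloping infeed track behind the shut gate (number 4 from the gate); the point is the ball's centre
- ball5_center (a point): fifth of six identical oiled steel bearing balls, 20 mm diameter, 33 g, waiting in single file on the sloping infeed track behind the shut gate (number 5 from the gate); the point is the ball's centre
- ball6_center (a point): last of six identical oiled steel bearing balls, 20 mm diameter, 33 g, waiting in single file on the sloping infeed track behind the shut gate (number 6 from the gate); the point is the ball's centre
- tray_left: grey open tray 130 mm x 140 mm, 50 mm high, wall 4 mm, fixed at the foot of the left (+y) run-out chute; origin at the centre of its underside, z up, y along the chutes
- tray_right: grey open tray 130 mm x 140 mm, 50 mm high, wall 4 mm, fixed at the foot of the right (-y) run-out chute; origin at the centre of its underside, z up, y along the chutes
- cleaner_can: bystander: red spray can, 65 mm diameter, 188 mm high, standing on the bench behind the right run-out chute; origin at the centre of its underside
- part_carton: bystander: cardboard carton 95 x 115 x 70 mm high, on the bench behind the left run-out chute; origin at the centre of its underside
- socket: bystander: steel wrench socket, 27 mm diameter, 60 mm high, standing on the bench in front of the chute on the left; origin at the centre of its underside
- spanner: bystander: spanner 170 mm long lying on the bench in front of the chute on the right; origin under its middle, its x axis along it

How it is judged (in metres and radians):
On the way, in this order (a step that is already met when the one before it is completed fails the run):
1. the diverter has been rocked over to its other stop while the gate is still shut (((distance of plate_left from where it was at the start of the episode above 0.032 m and value of joint diverter below -0.2 rad) or (distance of plate_right from where it was at the start of the episode above 0.032 m and value of joint diverter above 0.2 rad)) and value of joint gate below 0.01 m), for 0.2 s.
2. the slide gate is pushed all the way in (value of joint gate above 0.028 m), for 0.1 s.
At the end, for the whole second after the job is handed in: the diverter rests on the stop opposite to where it started (beyond 0.2 rad, the pressed end more than 32 mm from where it was), the gate is at least 28 mm in, and all six balls lie in the tray that the diverter now feeds (inside its walls, centres under 45 mm above its underside) (((distance of plate_left from where it was at the start of the episode above 0.032 m and value of joint diverter below -0.2 rad and (x of ball1_center in the frame of tray_left between -0.065 and 0.065 m and y of ball1_center in the frame of tray_left between -0.07 and 0.07 m and z of ball1_center in the frame of tray_left below 0.045 m) and (x of ball2_center in the frame of tray_left between -0.065 and 0.065 m and y of ball2_center in the frame of tray_left between -0.07 and 0.07 m and z of ball2_center in the frame of tray_left below 0.045 m) and (x of ball3_center in the frame of tray_left between -0.065 and 0.065 m and y of ball3_center in the frame of tray_left between -0.07 and 0.07 m and z of ball3_center in the frame of tray_left below 0.045 m) and (x of ball4_center in the frame of tray_left between -0.065 and 0.065 m and y of ball4_center in the frame of tray_left between -0.07 and 0.07 m and z of ball4_center in the frame of tray_left below 0.045 m) and (x of ball5_center in the frame of tray_left between -0.065 and 0.065 m and y of ball5_center in the frame of tray_left between -0.07 and 0.07 m and z of ball5_center in the frame of tray_left below 0.045 m) and (x of ball6_center in the frame of tray_left between -0.065 and 0.065 m and y of ball6_center in the frame of tray_left between -0.07 and 0.07 m and z of ball6_center in the frame of tray_left below 0.045 m)) or (distance of plate_right from where it was at the start of the episode above 0.032 m and value of joint diverter above 0.2 rad and (x of ball1_center in the frame of tray_right between -0.065 and 0.065 m and y of ball1_center in the frame of tray_right between -0.07 and 0.07 m and z of ball1_center in the frame of tray_right below 0.045 m) and (x of ball2_center in the frame of tray_right between -0.065 and 0.065 m and y of ball2_center in the frame of tray_right between -0.07 and 0.07 m and z of ball2_center in the frame of tray_right below 0.045 m) and (x of ball3_center in the frame of tray_right between -0.065 and 0.065 m and y of ball3_center in the frame of tray_right between -0.07 and 0.07 m and z of ball3_center in the frame of tray_right below 0.045 m) and (x of ball4_center in the frame of tray_right between -0.065 and 0.065 m and y of ball4_center in the frame of tray_right between -0.07 and 0.07 m and z of ball4_center in the frame of tray_right below 0.045 m) and (x of ball5_center in the frame of tray_right between -0.065 and 0.065 m and y of ball5_center in the frame of tray_right between -0.07 and 0.07 m and z of ball5_center in the frame of tray_right below 0.045 m) and (x of ball6_center in the frame of tray_right between -0.065 and 0.065 m and y of ball6_center in the frame of tray_right between -0.07 and 0.07 m and z of ball6_center in the frame of tray_right below 0.045 m))) and value of joint gate above 0.028 m); the robot touches nothing.
It fails at once if the can, carton, socket or spanner was moved more than 15 mm (distance of any of cleaner_can, part_carton, socket, spanner from where it was at the start of the episode above 0.015 m).
It fails at once if a ball was touched by the robot (contact force between any of the fingers, the arm and ball1 above 0.3 N or contact force between any of the fingers, the arm and ball2 above 0.3 N or contact force between any of the fingers, the arm and ball3 above 0.3 N or contact force between any of the fingers, the arm and ball4 above 0.3 N or contact force between any of the fingers, the arm and ball5 above 0.3 N or contact force between any of the fingers, the arm and ball6 above 0.3 N).
It fails at once if a ball was lifted above the track (height (world z) of any of ball1_center, ball2_center, ball3_center, ball4_center, ball5_center, ball6_center above 0.275 m).
It also fails if it takes over 40 s, if anything falls off the work surface, if the arm or the gripper's body presses on something with over 40 N, if the wrist force passes 120 N, or if a joint passes its speed limit or range.

## Working session

There is one attempt and no reset: what is moved stays moved. The work goes in short steps, Python scripts to look and compute and a tool call to move; the robot and the scene stay as the last step left them, time stands still between calls to the robot, and variables do not carry over. Pictures are saved under pics/ and viewed, at most 10 in all, crops included, and the job is handed in when it is done.

Besides the shell and the picture viewer there is one more tool, called after "Request:" in YAML: its name, and indented under it one key for each argument. arm_command: Moves the arm, as the interface text tells. Its arguments: {"type":"object","properties":{"plan":{"type":"array"},"newtons":{"type":"number"}},"required":["plan"]}

```bash
mkdir -p pics; cat > h.py <<'E'
import numpy as np,cv2
from scipy.spatial.transform import Rotation as R
from cell import manip,eyes,ticket
def cloud(c):
    h,w=c["z_map"].shape
    u,v=np.meshgrid(np.arange(w),np.arange(h))
    K=np.array([[c["fx"],0,c["cx"]],[0,c["fy"],c["cy"]],[0,0,1.]])
    p=cv2.undistortPoints(np.stack([u,v],-1).reshape(-1,1,2).astype(np.float64),K,np.array(c["dist"],float)).reshape(h,w,2)
    z=c["z_map"].astype(float)
    P=np.dstack([p*z[...,None],z])
    o=np.array(c["orientation"],float)
    M=o if o.shape==(3,3) else R.from_euler("xyz",o).as_matrix()
    W=P@M.T+np.array(c["eye"]); W[z<=0]=np.nan
    return W
E
python3 - <<'E'
from h import *
s=manip.read_state();print({k:np.round(v,3) for k,v in s.items()})
for n in("scene","top"):
    c=eyes.camera(n);cv2.imwrite(f"pics/{n}0.png",c["img"]);np.savez(f"{n}0.npz",W=cloud(c),img=c["img"]);print(n,c["eye"],c["orientation"],c["fx"])
E
```

```text
{'clock': np.float64(0.0), 'joints': array([ 1.086,  0.3  ,  1.522,  0.   ,  1.321, -0.067]), 'qd': array([ 0.   ,  0.002,  0.   ,  0.   , -0.002, -0.001]), 'effort': array([-2.0000e-03, -5.3179e+01, -3.5275e+01,  7.1000e-02,  2.4000e-02,
       -0.0000e+00]), 'eef_pos': array([223.009, 502.401, 172.694]), 'eef_rot': array([-3.14 , -0.   ,  2.724]), 'wrist_force': array([ 0.447, -0.171, -0.232]), 'moment': array([ 0.023, -0.044, -0.012]), 'finger_force': np.float64(0.0), 'finger_gap': np.float64(94.099)}
scene [1322.07788132  211.75049351  979.41870241] [-2.40320146  0.01513833  1.81522687] 406.16213483392255
top [ 408.44119209   26.0641617  1214.90680017] [-2.95701061 -0.00775347 -1.58173991] 434.7934161948171
```

View pics/scene0.png

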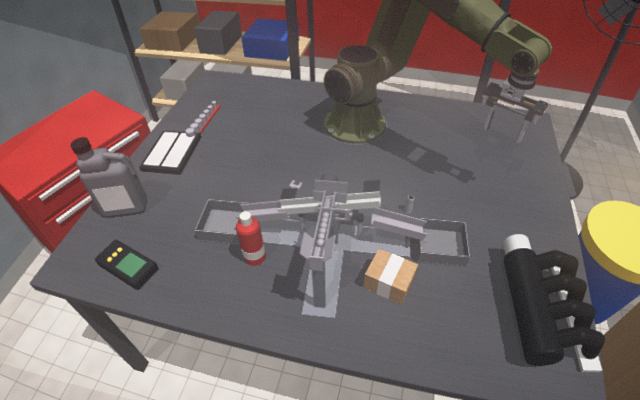

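View pics/top0.png

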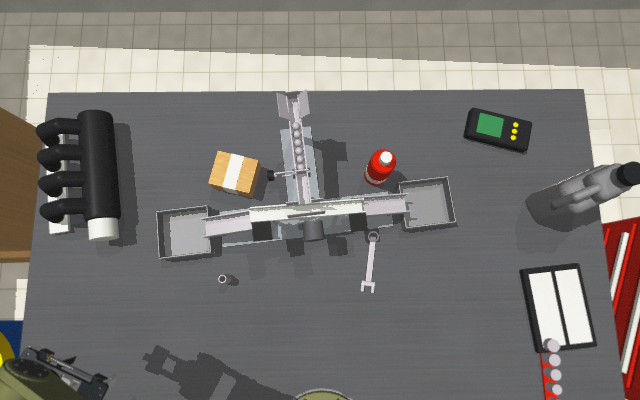

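The top view shows the chute with its y axis along the tray line (185,232)-(427,203). The gate knob is near (270,175), the dark press plates near (262,230) and (345,225), and the socket at (223,279). The spanner lies at about (370,262).

```bash
python3 - <<'E'
from h import *
d=np.load("top0.npz");W=d["W"];im=d["img"]
g=im.max(2)
def comps(mask,mn):
    n,l,st,ce=cv2.connectedComponentsWithStats(mask.astype(np.uint8))
    for i in range(1,n):
        if st[i,4]>=mn:
            p=W[l==i]; print(np.round(ce[i]),st[i],np.round(np.median(p,0),1),"zrange",np.round(np.percentile(p[:,2],[5,95])),"ext",np.round(np.ptp(p,axis=0)))
roi=np.zeros(g.shape,bool);roi[80:300,150:460]=1
comps(roi&(g<70)&(W[...,2]>115)&(W[...,2]<230),15)
print("trays/chute by height");comps(roi&(W[...,2]>35)&(W[...,2]<60),40)
# long axis of trough: high bright pixels
for (u,v) in [(262,230),(345,225),(252,212),(380,205),(270,175),(265,175),(370,240),(223,279),(368,288)]:print(u,v,W[v,u].round(1),im[v,u])
# infeed track axis
m=roi&(W[...,2]>200)&(W[...,2]<275);ys,xs=np.nonzero(m)
for v in range(95,200,12):
    r=xs[ys==v]
    r=r[(r>270)&(r<330)]
    if len(r):print(v,r.min(),r.max(),W[v,r.min()].round(),W[v,r.max()].round())
a=cv2.resize(im[85:300,200:410],None,fx=3.7,fy=2.75*1,interpolation=cv2.INTER_CUBIC);a=cv2.resize(im[100:260,190:400],None,fx=3.7,fy=3.7,interpolation=cv2.INTER_CUBIC);cv2.imwrite("pics/topc.png",a)
E
```

```text
[270. 175.] [267 170   7  11  66] [650.4 118.  219.3] zrange [212. 225.] ext [24. 14. 18.]
[358. 222.] [349 213  19  19 290] [549.5 -95.4 132.4] zrange [127. 139.] ext [47. 46. 17.]
[318. 235.] [305 221  20  21  49] [504.7  -1.2 178.7] zrange [159. 186.] ext [47. 46. 39.]
[262. 231.] [252 222  20  19 337] [522.9 139.  190.2] zrange [185. 196.] ext [44. 45. 18.]
trays/chute by height
[242. 185.] [209 163  51  33 110] [659.8 194.2  47.2] zrange [36. 59.] ext [ 91. 134.  25.]
[372. 179.] [365 169  20  15  53] [ 676.7 -143.1   48.3] zrange [36. 59.] ext [38. 50. 24.]
[430. 201.] [397 176  59  53 426] [ 626.2 -317.3   48.6] zrange [37. 53.] ext [144. 152.  22.]
[179. 232.] [156 205  57  54 438] [529.7 387.6  48.4] zrange [37. 54.] ext [143. 153.  24.]
262 230 [524.7 138.1 195.5] [54 54 54]
345 225 [558.1 -73.    5.4] [103 102  98]
252 212 [570.9 164.9 175. ] [230 237 235]
380 205 [ 602.4 -162.1   73.4] [203 199 204]
270 175 [650.5 117.7 223.8] [57 55 56]
265 175 [ 7.055e+02  1.527e+02 -7.000e-01] [70 70 68]
370 240 [ 515.3 -141.5    6.7] [142 140 144]
223 279 [412.9 253.3  59.1] [70 70 71]
368 288 [ 384.5 -132.5   -1.3] [101  98  98]
95 277 307 [829.  99. 271.] [827.  29. 273.]
107 278 308 [799.  96. 272.] [798.  27. 274.]
119 287 300 [778.  76. 252.] [780.  46. 244.]
131 290 302 [753.  70. 239.] [753.  42. 237.]
143 291 303 [725.  68. 234.] [724.  40. 237.]
155 293 305 [697.  63. 230.] [696.  35. 230.]
167 292 309 [668.  66. 228.] [667.  26. 231.]
179 271 308 [643. 116. 216.] [641.  29. 218.]
191 297 309 [614.  55. 215.] [613.  27. 215.]
```

View pics/topc.png

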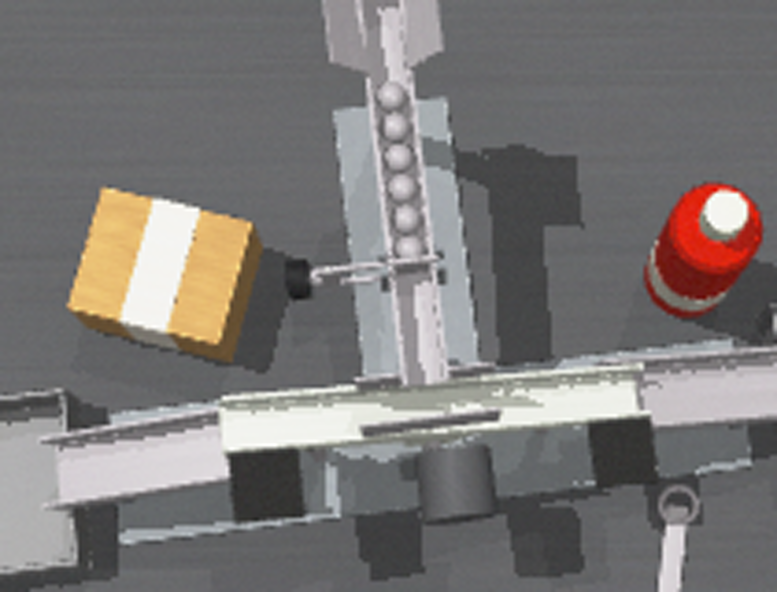

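The left end is up (its plate is at z≈190, the right plate at 132), chute yaw is ≈0.136 and the pivot is at ≈(575.5, 37.3). I'll close the fingers, lift, align the tool with the chute and move above the left plate.

Request:
arm_command:
  plan:
    - [-1, 0, 0, -0.022, -0.1385]
    - [-1, 0, 0, -0.022, -0.1385]
    - [-1, 0, 0, -0.022, -0.1385]
    - [-1, 0, 0, -0.022, -0.1385]
    - [-1, -0.0245, -0.0396, 0, 0]
    - [-1, -0.0245, -0.0396, 0, 0]
    - [-1, -0.0245, -0.0396, 0, 0]
    - [-1, -0.0245, -0.0396, 0, 0]
    - [-1, -0.0245, -0.0396, 0, 0]
    - [-1, -0.0245, -0.0396, 0, 0]
    - [-1, -0.0245, -0.0396, 0, 0]
    - [-1, -0.0245, -0.0396, 0, 0]
    - [-1, -0.0245, -0.0396, 0, 0]
    - [-1, -0.0245, -0.0396, 0, 0]
    - [-1, 0, 0, 0, 0]
    - [-1, 0, 0, 0, 0]

```text
clock: 2.1
eef_pos: [519.3, 143.9, 261.0]
eef_rot: [3.141, -0.001, -3.006]
wrist_force: [-0.7, 0.3, 0.6]
finger_gap: 0.2
finger_force: 0.0
```

Request:
arm_command:
  plan:
    - [-1, 0, 0, 0.02, 0]
    - [-1, 0, 0, 0.02, 0]
    - [-1, 0, 0, 0.02, 0]
    - [-1, 0, 0, 0.008, 0]
    - [-1, 0, 0, 0.008, 0]
    - [-1, 0, 0, 0.008, 0]
    - [-1, 0, 0, 0.008, 0]
    - [-1, 0, 0, 0.008, 0]
    - [-1, 0, 0, 0.008, 0]
    - [-1, 0, 0, 0.008, 0]
    - [-1, 0, 0, 0, 0]
    - [-1, 0, 0, 0, 0]

```text
clock: 3.6
eef_pos: [519.8, 143.6, 145.4]
eef_rot: [-3.142, 0.0, -3.005]
wrist_force: [-0.0, -0.1, -0.7]
finger_gap: 0.4
finger_force: 0.2
```

Request:
arm_command:
  plan:
    - [-1, 0, 0, -0.029, 0]
    - [-1, 0, 0, -0.029, 0]
    - [-1, 0, 0, -0.029, 0]
    - [-1, 0, 0, -0.029, 0]
    - [-1, -0.025, 0.004, 0, 0]
    - [-1, -0.025, 0.004, 0, 0]
    - [-1, -0.025, 0.004, 0, 0]
    - [-1, -0.025, 0, 0, 0]
    - [-1, -0.025, 0, 0, 0]
    - [-1, 0, 0, 0, 0]

```text
clock: 4.85
eef_pos: [642.5, 172.5, 260.3]
eef_rot: [-3.141, -0.001, -3.006]
wrist_force: [-0.6, -0.8, -0.3]
finger_gap: 0.4
finger_force: 0.0
```

```bash
python3 - <<'E'
from h import *
s=manip.read_state();print(s["eef_pos"].round(1) if hasattr(s["eef_pos"],"round") else s["eef_pos"])
c=eyes.camera("scene");W=cloud(c);im=c["img"]
t=eyes.camera("top");T=cloud(t)
print("right plate",[T[v,u].round(1) for u,v in[(355,222),(352,220)]])
a=cv2.resize(im[170:280,240:400],None,fx=5,fy=5,interpolation=cv2.INTER_CUBIC)
cv2.imwrite("pics/s1.png",a)
g=im.max(2);roi=np.zeros(g.shape,bool);roi[190:240,330:385]=1
m=roi&(g<75)&(W[...,2]>190)&(W[...,2]<226)
n,l,st,ce=cv2.connectedComponentsWithStats(m.astype(np.uint8))
for i in range(1,n):
    if st[i,4]>8:
        p=W[l==i];print(ce[i].round(),st[i],np.median(p,0).round(1),p.min(0).round(),p.max(0).round())
E
```

```text
[642.5 172.5 260.3]
right plate [array([548.9, -87.3, 138.7]), array([554.4, -80.3, 135.2])]
```

View pics/s1.png

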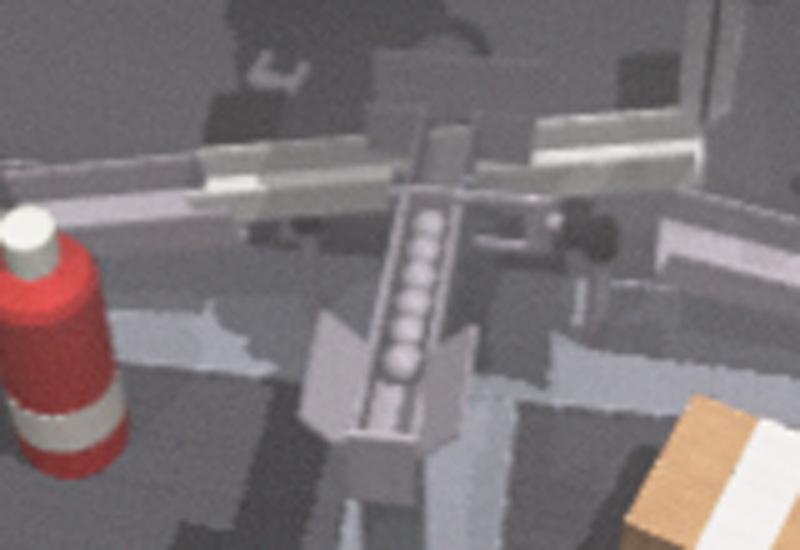

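The scene crop shows the six balls still behind the gate, with the knob at about (590,230) in the crop. The diverter's tilt can't be told by eye from this view, so I'll measure it by depth.

```bash
python3 - <<'E'
from h import *
d0=np.load("scene0.npz")
for n,im,W in [("scene0",d0["img"],d0["W"])]+[(n,c["img"],cloud(c)) for n in("scene","top") for c in[eyes.camera(n)]]:
    if n=="top":cv2.imwrite("pics/top1.png",cv2.resize(im[100:260,190:400],None,fx=3.7,fy=3.7,interpolation=cv2.INTER_CUBIC))
    # chute frame
    D=W[...,:2]-np.array([575.5,37.3]);s,co=np.sin(.136),np.cos(.136)
    cx=D[...,0]*co+D[...,1]*s; cy=-D[...,0]*s+D[...,1]*co; z=W[...,2]
    for sg in(1,-1):
        m=(abs(cx+41)<14)&(abs(cy-sg*118)<12)&(z>100)&(z<205)
        print(n,"plate","left" if sg>0 else "right",m.sum(),np.median(z[m]) if m.any() else None)
    m=(abs(cx-85)<12)&(cy>50)&(cy<100)&(z>192)&(z<228)&(im.max(2)<80)
    if m.any():print(n,"knob",m.sum(),[np.percentile(a[m],[2,50,98]).round(1) for a in(cx,cy,z)])
E
```

```text
scene0 plate left 62 192.98764507020024
scene0 plate right 51 135.40240718954476
scene plate left 35 192.17483968973647
scene plate right 52 134.91129306347028
top plate left 0 None
top plate right 102 135.23228164477575
top knob 61 [array([76.3, 84.9, 96.4]), array([62.6, 69.5, 76.3]), array([207.3, 219.6, 224.2])]
```

The diverter is still on its first stop (left plate 192, right plate 135), so the press did not carry it over. I'll go back, press in stages reading the force, and look while the fingers are down.

Request:
arm_command:
  plan:
    - [-1, 0.025, -0.004, 0, 0]
    - [-1, 0.025, -0.004, 0, 0]
    - [-1, 0.025, -0.004, 0, 0]
    - [-1, 0.025, 0, 0, 0]
    - [-1, 0.025, 0, 0, 0]
    - [-1, 0, 0, 0.02, 0]
    - [-1, 0, 0, 0.02, 0]
    - [-1, 0, 0, 0.02, 0]
    - [-1, 0, 0, 0.01, 0]
    - [-1, 0, 0, 0.01, 0]
    - [-1, 0, 0, 0, 0]

```text
clock: 6.42
eef_pos: [519.4, 143.6, 181.0]
eef_rot: [-3.142, -0.0, -3.005]
wrist_force: [-0.1, -0.6, -0.2]
finger_gap: 0.5
finger_force: 0.0
```

```bash
cat > chk.py <<'E'
from h import *
import sys
s=manip.read_state();print(np.round(s["eef_pos"],1),np.round(s["wrist_force"],1),np.round(s["moment"],2))
for n in("scene","top"):
    c=eyes.camera(n);im=c["img"];W=cloud(c)
    D=W[...,:2]-np.array([575.5,37.3]);a,co=np.sin(.136),np.cos(.136)
    cx=D[...,0]*co+D[...,1]*a; cy=-D[...,0]*a+D[...,1]*co; z=W[...,2]
    if n=="scene":cv2.imwrite(f"pics/{sys.argv[1]}.png",cv2.resize(im[150:270,260:420],None,fx=4.9,fy=4.9,interpolation=cv2.INTER_CUBIC))
    for sg in(1,-1):
        m=(abs(cx+41)<14)&(abs(cy-sg*118)<14)&(z>100)&(z<205)&(im.max(2)<80)
        print(n,"plate","left" if sg>0 else "right",m.sum(),np.percentile(z[m],[10,50,90]).round(1) if m.any() else None)
    # trough floor/walls height both ends
    for sg in(1,-1):
        m=(abs(cx)<16)&(abs(cy-sg*130)<10)&(z>60)&(z<200)
        if m.any():print(n,"trough end",sg,m.sum(),np.median(z[m]).round(1))
E
python3 chk.py p1
```

```text
[519.4 143.6 181. ] [-0.1 -0.6 -0.2] [ 0.01 -0.07  0.07]
scene plate left 0 None
scene plate right 3 [132.2 133.2 135.8]
scene trough end 1 87 171.3
scene trough end -1 39 113.8
top plate left 0 None
top plate right 111 [131.  134.5 137.9]
top trough end -1 94 110.2
```

View pics/p1.png

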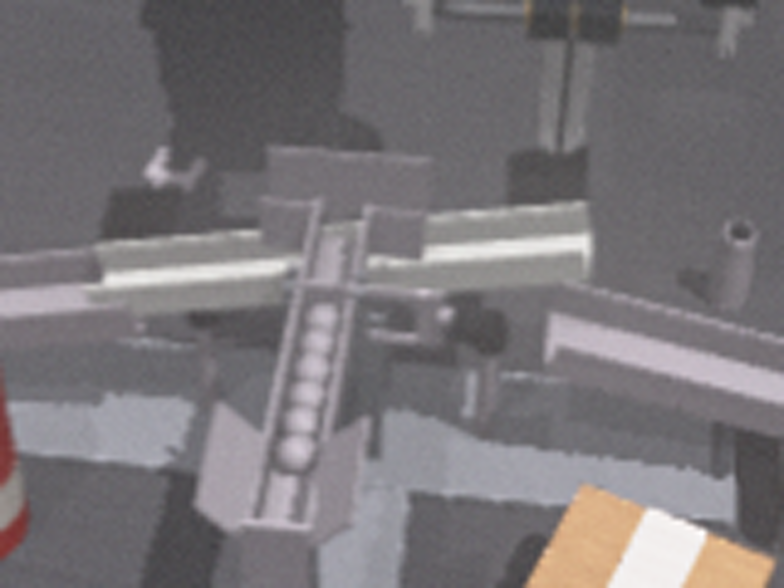

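The picture shows the finger tips at about (563,150), ending behind the plate at (548,170). They are on the robot's side of the plate and missed it, so I'll measure both in the same view.

```bash
python3 - <<'E'
from h import *
d0=np.load("scene0.npz");t0=np.load("top0.npz")
def pl(n,im,W):
    m=(im.max(2)<75)&(W[...,2]>178)&(W[...,2]<203)&(abs(W[...,0]-530)<60)&(abs(W[...,1]-140)<45)
    q=W[m];print(n,"plate",m.sum(),q.mean(0).round(1),np.percentile(q,3,axis=0).round(),np.percentile(q,97,axis=0).round())
pl("scene0",d0["img"],d0["W"]);pl("top0",t0["img"],t0["W"])
c=eyes.camera("scene");W=cloud(c);pl("scene now",c["img"],W)
# finger: rows of picture in crop coords (563,60..148)
for r in range(40,175,12):
    v=150+r/4.9
    print(r,[W[int(v),int(260+x/4.9)].round(0).tolist() for x in(550,563,577)],c["img"][int(v),int(260+563/4.9)])
c=eyes.camera("top");T=cloud(c)
m=(abs(T[...,0]-530)<70)&(abs(T[...,1]-140)<60)&(T[...,2]>150)
im=c["img"].copy();cv2.imwrite("pics/t2.png",cv2.resize(im[150:270,190:350],None,fx=4.9,fy=4.9))
w=eyes.camera("wrist");cv2.imwrite("pics/w2.png",w["img"]);V=cloud(w)
print(w["eye"],w["orientation"]);pl("wrist",w["img"],V)
E
```

```text
<stdin>:5: RuntimeWarning: Mean of empty slice.
  ret = um.true_divide(
Traceback (most recent call last):
IndexError: index -1 is out of bounds for axis 0 with size 0
```

```bash
python3 - <<'E'
from h import *
d0=np.load("scene0.npz");t0=np.load("top0.npz")
def pl(n,im,W,th=75):
    m=(im.max(2)<th)&(W[...,2]>178)&(W[...,2]<203)&(abs(W[...,0]-530)<60)&(abs(W[...,1]-140)<45)
    q=W[m]
    if len(q):print(n,"plate",m.sum(),q.mean(0).round(1),np.percentile(q,3,axis=0).round(),np.percentile(q,97,axis=0).round())
pl("scene0",d0["img"],d0["W"],110);pl("top0",t0["img"],t0["W"])
c=eyes.camera("scene");W=cloud(c);pl("scene now",c["img"],W,110)
for r in range(40,200,12):
    v=150+r/4.9
    print(r,[W[int(v),int(260+x/4.9)].round(0).tolist() for x in(535,550,563,577)],c["img"][int(v),int(260+550/4.9)])
w=eyes.camera("wrist");cv2.imwrite("pics/w2.png",w["img"]);V=cloud(w)
print(w["eye"],w["orientation"]);pl("wrist",w["img"],V)
E
```

```text
scene0 plate 182 [523.9 139.  190.6] [504. 118. 185.] [544. 160. 196.]
top0 plate 343 [523.6 139.5 190.2] [504. 120. 184.] [544. 159. 196.]
scene now plate 178 [524.4 138.9 190.3] [504. 118. 184.] [545. 160. 196.]
40 [[194.0, 92.0, 2.0], [529.0, 135.0, 293.0], [529.0, 140.0, 294.0], [527.0, 148.0, 294.0]] [101 100 101]
52 [[207.0, 94.0, 3.0], [529.0, 136.0, 287.0], [530.0, 141.0, 288.0], [528.0, 149.0, 289.0]] [119 115 117]
64 [[222.0, 97.0, 2.0], [533.0, 137.0, 280.0], [529.0, 142.0, 278.0], [527.0, 149.0, 278.0]] [117 116 117]
76 [[227.0, 98.0, -3.0], [531.0, 137.0, 271.0], [530.0, 142.0, 271.0], [526.0, 150.0, 270.0]] [116 113 114]
88 [[241.0, 100.0, 0.0], [531.0, 138.0, 264.0], [529.0, 143.0, 264.0], [528.0, 150.0, 264.0]] [117 114 117]
100 [[255.0, 103.0, -1.0], [526.0, 138.0, 250.0], [529.0, 144.0, 253.0], [526.0, 151.0, 252.0]] [125 124 125]
112 [[267.0, 104.0, 0.0], [529.0, 139.0, 246.0], [529.0, 144.0, 246.0], [525.0, 152.0, 244.0]] [121 120 123]
124 [[282.0, 107.0, -0.0], [529.0, 140.0, 235.0], [527.0, 145.0, 234.0], [529.0, 153.0, 238.0]] [122 121 125]
136 [[527.0, 132.0, 224.0], [530.0, 140.0, 228.0], [526.0, 145.0, 226.0], [527.0, 153.0, 228.0]] [133 130 134]
148 [[499.0, 130.0, 186.0], [529.0, 141.0, 216.0], [527.0, 146.0, 215.0], [502.0, 153.0, 194.0]] [118 116 117]
160 [[509.0, 132.0, 188.0], [510.0, 140.0, 191.0], [511.0, 146.0, 193.0], [511.0, 154.0, 195.0]] [81 80 81]
172 [[523.0, 134.0, 189.0], [520.0, 142.0, 189.0], [525.0, 148.0, 195.0], [522.0, 156.0, 194.0]] [87 85 88]
184 [[530.0, 135.0, 189.0], [532.0, 143.0, 193.0], [528.0, 148.0, 190.0], [533.0, 157.0, 197.0]] [87 89 90]
196 [[542.0, 137.0, 190.0], [542.0, 145.0, 192.0], [542.0, 150.0, 193.0], [542.0, 159.0, 195.0]] [92 89 91]
[447.11594805 133.7990295  391.57215778] [ 2.88485855e+00 -5.15976878e-04  1.70654566e+00]
wrist plate 1317 [511.4 137.6 188.1] [502. 119. 183.] [523. 158. 193.]
```

View pics/w2.png

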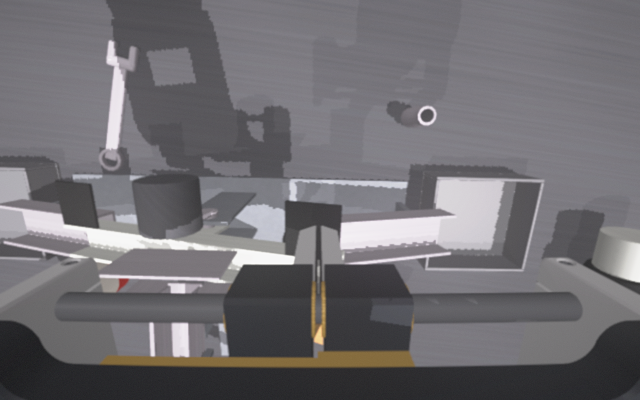

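The measured finger end is at z≈212 while the state reads 181. So the closed tips are about 30 mm higher than the reported TCP, and the first press bottomed at ≈176, before level. The finger sits over the plate in plan, so I'll keep lowering, a little further out, and check by camera.

Request:
arm_command:
  plan:
    - [-1, -0.002, 0.006, 0, 0]
    - [-1, 0, 0, 0.008, 0]
    - [-1, 0, 0, 0.008, 0]
    - [-1, 0, 0, 0.008, 0]
    - [-1, 0, 0, 0.008, 0]
    - [-1, 0, 0, 0.006, 0]
    - [-1, 0, 0, 0, 0]

```text
clock: 7.5
eef_pos: [520.6, 149.7, 142.7]
eef_rot: [-3.141, -0.001, -3.005]
wrist_force: [0.6, -0.3, 0.7]
finger_gap: 0.6
finger_force: 0.2
```

```bash
cat > fin.py <<'E'
from h import *
s=manip.read_state();e=np.array(s["eef_pos"]);print(e.round(1),np.round(s["wrist_force"],1))
c=eyes.camera("scene");W=cloud(c);im=c["img"]
# finger column: near eef in x,y
m=(abs(W[...,0]-e[0]-5)<12)&(abs(W[...,1]-e[1])<14)&(W[...,2]>100)
z=np.sort(W[m][:,2]);b=im.max(2)
f=m&(b>96);print("bright (finger) z low:",np.percentile(W[f][:,2],[1,3,10]).round(1) if f.any() else None,"dark (plate):",np.percentile(W[m&(b<=96)&(W[...,2]<215)][:,2],[10,50,90]).round(1) if (m&(b<=96)&(W[...,2]<215)).any() else None)
D=W[...,:2]-np.array([575.5,37.3]);a,co=np.sin(.136),np.cos(.136)
cx=D[...,0]*co+D[...,1]*a; cy=-D[...,0]*a+D[...,1]*co
for sg in(1,-1):
    k=(abs(cx)<16)&(abs(cy-sg*130)<10)&(W[...,2]>60)&(W[...,2]<200);print("trough end",sg,np.median(W[k][:,2]).round(1))
E
python3 fin.py
```

```text
[520.6 149.7 142.7] [ 0.6 -0.3  0.7]
bright (finger) z low: [175.1 178.4 189.6] dark (plate): [172.5 175.1 198.1]
trough end 1 153.9
trough end -1 128.8
```

Confirmed: the plate is now at ≈175 and the tilt about halfway to level. I'll carry on down.

Request:
arm_command:
  plan:
    - [-1, 0, 0, 0.007, 0]
    - [-1, 0, 0, 0.007, 0]
    - [-1, 0, 0, 0.007, 0]
    - [-1, 0, 0, 0.005, 0]
    - [-1, 0, 0, 0, 0]
    - [-1, 0, 0, 0, 0]
    - [-1, 0, 0, 0, 0]

```text
clock: 8.43
eef_pos: [520.9, 149.9, 117.5]
eef_rot: [3.142, 0.0, -3.005]
wrist_force: [1.0, -0.5, -0.1]
finger_gap: 0.8
finger_force: 0.0
```

```bash
python3 fin.py
```

```text
[520.9 149.9 117.5] [ 1.  -0.5 -0.1]
bright (finger) z low: [152.  156.3 167. ] dark (plate): [130.8 134.3 186.1]
trough end 1 118.7
trough end -1 168.5
```

The diverter has tipped over (left end 119, right end 168). Next I'll lift, move beside the knob and lower so the tips reach z≈195.

Request:
arm_command:
  plan:
    - [-1, 0, 0, -0.03, 0]
    - [-1, 0, 0, -0.03, 0]
    - [-1, 0, 0, -0.03, 0]
    - [-1, 0, 0, -0.028, 0]
    - [-1, -0.0248, 0.002, 0, 0]
    - [-1, -0.0248, 0.002, 0, 0]
    - [-1, -0.0248, 0.002, 0, 0]
    - [-1, -0.0248, 0, 0, 0]
    - [-1, -0.0248, 0, 0, 0]
    - [-1, 0, 0, 0.024, 0]
    - [-1, 0, 0, 0.024, 0]
    - [-1, 0, 0, 0.024, 0]
    - [-1, 0, 0, 0, 0]

```text
clock: 10.1
eef_pos: [642.1, 172.4, 161.6]
eef_rot: [-3.141, -0.003, -3.005]
wrist_force: [0.4, -0.5, 0.2]
finger_gap: 0.4
finger_force: 0.0
```

```bash
sed -i 's/(abs(W\[...,0\]-e\[0\]-5)<12)/(abs(W[...,0]-e[0]-5)<14)/' fin.py; cat >> fin.py <<'E'
import sys
f=(abs(cx-91)<14)&(abs(cy-125)<20)&(W[...,2]>120)&(W[...,2]<290)
if f.any():print("finger cx,cy,z pct",[np.percentile(q[f],[3,50,97]).round(1) for q in(cx,cy,W[...,2])])
cv2.imwrite(f"pics/{sys.argv[1]}.png",cv2.resize(im[150:270,260:420],None,fx=4.9,fy=4.9,interpolation=cv2.INTER_CUBIC))
k=(abs(cx-88)<16)&(cy>25)&(cy<100)&(W[...,2]>192)&(W[...,2]<228)&(b<85)
print("knob",k.sum(),[np.percentile(q[k],[3,50,97]).round(1) for q in(cx,cy,W[...,2])] if k.any() else "")
E
python3 fin.py p3
```

```text
[642.1 172.4 161.6] [ 0.4 -0.5  0.2]
bright (finger) z low: [198.4 202.2 212.2] dark (plate): [198.5 206.5 211.4]
trough end 1 nan
trough end -1 170.4
finger cx,cy,z pct [array([87.8, 93.2, 95.6]), array([112.4, 125.1, 136.5]), array([199.9, 237.6, 269.3])]
knob 44 [array([ 88.6,  97.3, 101.5]), array([63.7, 70. , 75.3]), array([204.4, 217.2, 223.2])]
  return _methods._mean(a, axis=axis, dtype=dtype,
  ret = ret.dtype.type(ret / rcount)
```

View pics/p3.png

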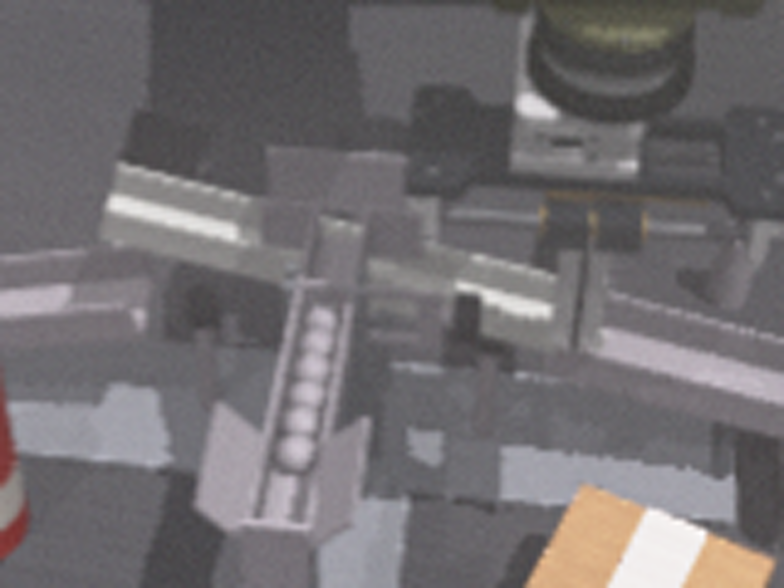

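The diverter is over, with the right end up. The knob is at (468,320) and the finger tips beside it at (580,345), z≈197. Now I'll push along the chute's -y.

Request:
arm_command:
  plan:
    - [-1, 0, 0, 0.004, 0]
    - [-1, 0, -0.008, 0, 0]
    - [-1, 0, -0.008, 0, 0]
    - [-1, 0, -0.008, 0, 0]
    - [-1, 0, -0.006, 0, 0]
    - [-1, 0, -0.005, 0, 0]
    - [-1, 0, -0.005, 0, 0]
    - [-1, 0, -0.005, 0, 0]
    - [-1, 0, -0.005, 0, 0]
    - [-1, 0, -0.005, 0, 0]
    - [-1, 0, -0.005, 0, 0]
    - [-1, 0, -0.004, 0, 0]
    - [-1, 0, 0, 0, 0]

```text
clock: 11.78
eef_pos: [651.8, 108.7, 159.2]
eef_rot: [-3.141, 0.0, -3.006]
wrist_force: [-0.4, 0.3, -0.0]
finger_gap: 0.3
finger_force: 0.0
```

```bash
python3 -W ignore fin.py p4
```

```text
[651.8 108.7 159.2] [-0.4  0.3 -0. ]
bright (finger) z low: [196.3 200.7 211.1] dark (plate): [198.  206.1 211.4]
trough end 1 118.6
trough end -1 169.4
knob 41 [array([ 86.7,  97.5, 101. ]), array([35.6, 40.8, 46.8]), array([206.2, 217.7, 223.3])]
```

View pics/p4.png

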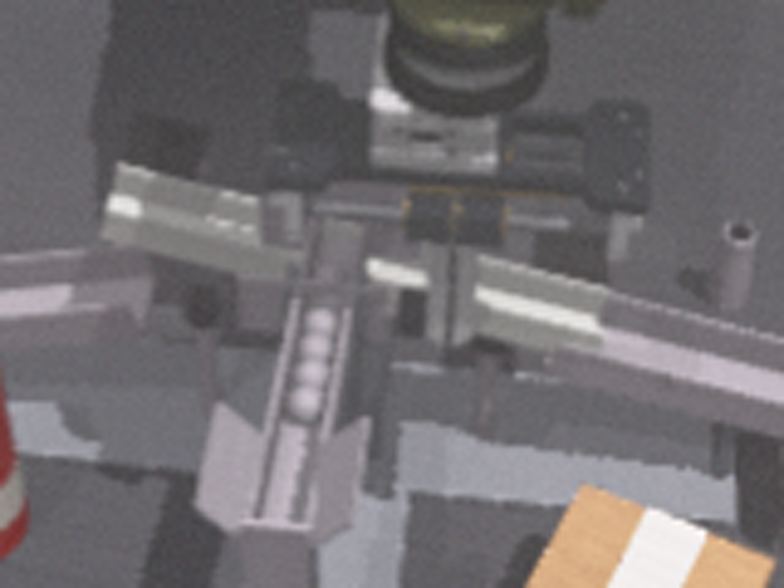

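The balls are already running (four left on the track), with the gate about 29-30 mm in. I'll push gently the last few mm to the stop and wait there for the balls.

Request:
arm_command:
  plan:
    - [-1, 0, -0.002, 0, 0]
    - [-1, 0, -0.002, 0, 0]
    - [-1, 0, -0.001, 0, 0]
    - [-1, 0, 0, 0, 0]
    - [-1, 0, 0, 0, 0]
    - [-1, 0, 0, 0, 0]

```text
clock: 12.58
eef_pos: [652.1, 106.0, 159.3]
eef_rot: [3.139, 0.0, -3.004]
wrist_force: [-1.6, 10.2, 0.5]
finger_gap: 0.3
finger_force: 5.4
```

```bash
python3 -W ignore fin.py p5
```

```text
[652.1 106.  159.3] [-1.6 10.2  0.5]
bright (finger) z low: [196.6 201.5 212.4] dark (plate): [202.9 206.2 212. ]
trough end 1 118.7
trough end -1 170.4
knob 37 [array([ 88.7,  97.2, 100.6]), array([33.1, 38.2, 43.2]), array([203.3, 216.8, 223.8])]
```

The gate is on its stop (10 N). I'll back off, raise clear and look.

Request:
arm_command:
  plan:
    - [-1, 0, 0.01, 0, 0]
    - [-1, 0, 0.02, 0, 0]
    - [-1, 0, 0.03, 0, 0]
    - [-1, 0, 0, -0.03, 0]
    - [-1, 0, 0, -0.03, 0]
    - [-1, 0, 0, -0.03, 0]
    - [-1, 0.03, 0.03, 0, 0]
    - [-1, 0.03, 0.04, 0, 0]
    - [-1, 0.03, 0.04, 0, 0]
    - [-1, 0.03, 0.04, 0, 0]
    - [-1, 0.03, 0.04, 0, 0]
    - [-1, 0, 0, 0, 0]
    - [-1, 0, 0, 0, 0]
    - [-1, 0, 0, 0, 0]
    - [-1, 0, 0, 0, 0]
    - [-1, 0, 0, 0, 0]

```text
clock: 14.62
eef_pos: [470.0, 331.2, 249.1]
eef_rot: [-3.141, -0.0, -3.006]
wrist_force: [0.6, -0.1, -0.3]
finger_gap: 0.4
finger_force: 0.0
```

```bash
python3 -W ignore fin.py p6; python3 - <<'E'
from h import *
c=eyes.camera("top");cv2.imwrite("pics/t6.png",cv2.resize(c["img"][80:300,140:470],None,fx=2.4,fy=2.4,interpolation=cv2.INTER_CUBIC))
E
```

```text
[470.  331.2 249.1] [ 0.6 -0.1 -0.3]
bright (finger) z low: [285.  288.5 298.4] dark (plate): None
trough end 1 119.5
trough end -1 172.6
knob 15 [array([ 96.5, 100. , 102.5]), array([33.1, 38. , 43.1]), array([205.6, 212.1, 217.4])]
```

View pics/t6.png

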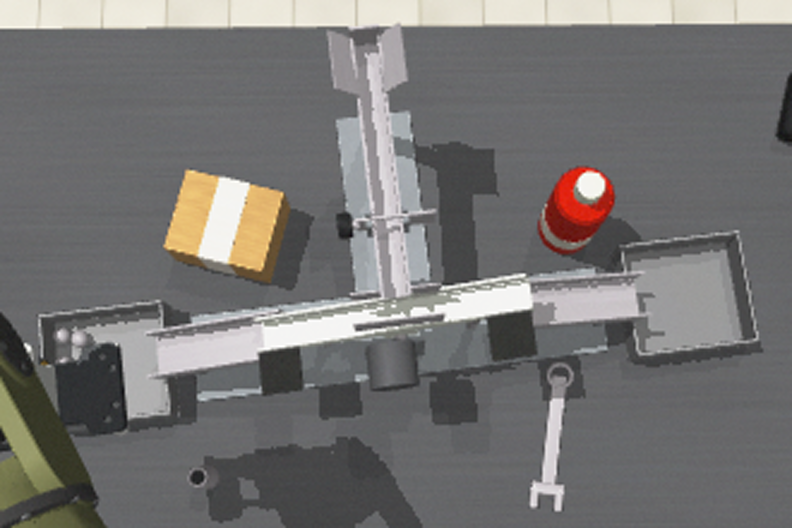

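The track and trough are empty, and balls lie in the left tray around (70,340), partly hidden by the gripper. I'll move the arm aside and count.

Request:
arm_command:
  plan:
    - [-1, 0.05, 0, -0.01, 0]
    - [-1, 0.05, 0, 0, 0]
    - [-1, 0.05, 0, 0, 0]
    - [-1, 0, 0, 0, 0]
    - [-1, 0, 0, 0, 0]

```text
clock: 15.35
eef_pos: [321.6, 311.3, 259.5]
eef_rot: [3.141, 0.001, -3.005]
wrist_force: [-0.6, -0.3, -0.3]
finger_gap: 0.6
finger_force: 0.0
```

```bash
python3 - <<'E'
from h import *
a=eyes.camera("top")["img"][190:270,140:240];b=eyes.camera("scene")["img"][205:275,400:490]
cv2.imwrite("pics/t7.png",np.vstack([cv2.resize(a,(375,300),interpolation=cv2.INTER_CUBIC),cv2.resize(b,(375,292),interpolation=cv2.INTER_CUBIC)]))
E
```

```text
(no output)
```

View pics/t7.png

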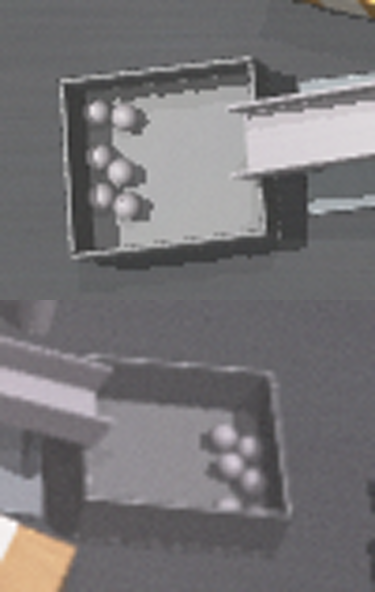

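All six balls are in the left tray: (98,110), (125,115), (100,155), (120,170), (103,195) and (128,205) in the top crop.

```bash
python3 -c "
from cell import ticket;print(ticket.sign_off())"
```

```text
the job is handed in; nothing more can be done
None
```

The diverter now rests on its other stop, the gate is fully in, and all six balls are in the left tray; I handed the job in at about 15 s, and sign-off returned no verdict.

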